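# Pop the sample-port hatch on a leak tester

### The job

Open the blue sample-port hatch on the leak tester: its push-push latch lets go when the free end is pressed all the way in once with the fingertips and released, so press at the white mark, take the hand away and watch the hatch spring up. When you have seen that it stays fully open by itself, press the green confirm button all the way in and let it come back out. Never push the hatch back towards shut or press confirm early, pinch or lift nothing, and leave the grey filter hatch, the two steel transmitters and the small steel-and-brass plug alone.

Things in the scene. Friction and masses are not known exactly. Their poses are not given: they have to be found in the camera images.
- console: White leak-test console, fixed, 310 mm deep (x), 420 wide (y), turned up to 17 degrees. Origin: on the table under its middle; its -x side (sloping screen panel) faces the robot. On its flat deck, 60 mm above the table, stand two grey port housings (76 x 72 mm, 50 high; either hatch may be left or right), between them the green button, and the plug.
- sample_hatch (a joint): Angle (rad) of the BLUE hatch (66 mm long in x, 60 wide, 8 thick): about 0 = shut, latched; 1.2 = fully open. Hinged along its far (+x) end: the free end, nearest the robot, swings up and away. Pressed in past -0.1 (end stop -0.125, 7 mm at the mark, 2 to 3 N) and released, it unlatches; a damped spring opens it in 1.5 s, following the finger. Pressed shut again it would relatch.
- sample_press (a point): White round mark (20 mm across, 2 mm thick) on top of the blue hatch near its free end, i.e. the end nearest the robot; the point is the centre of the mark's upper face. z is the upward normal of the hatch, x runs from the mark to the hinge; it moves with the hatch. 122 mm above the table when shut.
- filter_hatch (a joint): Opening angle (rad) of the GREY hatch, same make as the blue one: stays about 0 (shut, latched).
- filter_press (a point): White mark on the grey hatch, same place on it as on the blue one. Not to be pressed.
- confirm (a joint): Travel (m) of the green confirm button: 0 = out, 0.006 = fully in. Spring return; fully in takes about 4.5 N.
- confirm_top (a point): Centre of the top face of the green round button (30 mm across, in a black collar 46 mm across and 12 mm high); the face is 22 mm above the console's deck and is pressed straight down.
- transmitter_a: Loose steel pressure transmitter, 0.9 kg, standing on the table beside the console: a block about 72 x 86 mm, 56 mm high, with a threaded collar (54 mm across) up to 108 mm. Origin: centre of its underside. To be left alone.
- transmitter_b: A second transmitter like the first, on the other side of the console. To be left alone.
- plug: Loose test plug standing on the console's deck: steel foot 32 mm across and 18 mm high, brass top 22 mm across, 32 mm high in all. Origin: centre of its underside. To be left alone.

How it is judged:
By the outcome, as a careful person would: the job done as asked, in the order asked, and still so for the second after the job is handed in, with the robot touching nothing.
It also fails if it takes over 38 s, if anything falls off the work surface, if the arm or the gripper's body presses on something with over 40 N, if the wrist force passes 120 N, or if a joint passes its speed limit or range.

### The arm

A 6-joint arm with a two-finger parallel gripper is mounted at the origin on the work surface. World frame = base frame: x ahead of the robot, y to its left, z up, the work surface at z = 0. Lengths are in mm, angles in rad, forces in N, time in s.
With the tool pointing down it reaches from about 300 to 850 mm from the base axis. Payload 5.4 kg.
Tool frame: the origin (TCP) lies midway between the tips of the shut fingers; the grasp point (between the pads) lies 19 mm behind it (bot.pinch_z is the distance from the TCP to the grasp point, in mm); z points along the fingers, x is the direction in which the jaws open and shut, and the axes are right-handed (so a half turn about z gives the same grasp; the last joint's range is limited). The gripper opens to 85 mm and grips with 20 to 120 N. Pads are 22 mm wide; open, the fingers measure 114 mm over their backs; the gripper's body (76 mm by 85 mm) begins 54 mm behind the grasp point. The pads swing forward as they close: fully open they stand 13 mm farther back than shut.
Start: joints at [1.014, 0.158, 1.597, -0, 1.386, -0.21], TCP at [195.446, 540.747, 231.299] pointing down, gripper open.
Joint ranges: [-2.91, 2.91], [-0.94, 2.29], [0.18, 2.7], [-1.29, 4.43], [0.17, 2.64], [-3, 3]. Speed limits (rad/s): [2.57, 2.57, 3.14, 3.14, 3.14, 3.14].

### API

Orientations are given as a rotation vector (axis times angle).
In Python, from rig import bot, grab_frame, calibration gives the robot as it stands. The module is installed in compiled form; this text tells all that it offers.
- The arm moves only by the shell command python3 -m handwheel 'ROWS' [FORCE]. ROWS is JSON, a list that holds one entry, the list of rows, each a list of 5 numbers: the shift along the tool's x, y, z in mm, then the turn about the tool's z in rad, then the finger opening in mm, from 0 to 85.4. A call has 1 to 5 rows; each row is the pose to reach, as a shift and turn from the pose commanded when the call began, along the tool's axes at that moment; what a row does not reach only later rows make up. A row lasts 1/12 s, in which the tool goes at most 41.7 mm and 7.16 degrees, less where a joint would pass 70% of its speed; a pose out of reach is approached as far as the arm can. A call with a gripper value outside its range is refused whole. The fingers move at their own pace and stop on an object; FORCE is the grip in N (left out, the last holds). Time passes only in rows, so rows that repeat a pose let the fingers close. It gives the time, the measured TCP pose, the force and the opening at its end, in the units of the state.
- bot.sense(): the state, without advancing time (a new reading comes with each control period).
- grab_frame(name): name is "scene" or "top" or "wrist"; returns the picture (480x640x3 uint8, red, green, blue); there is no depth.
- calibration(name): a dict with "fovy" (degrees; the focal length in pixels is half the picture's height over the tangent of half this angle, whatever the lens; pixels are square), "cx", "cy" (the principal point, pixels), "k1" (the pictures are not rectified: a ray, as slopes to the right and down, at radius r is drawn at 1 + k1 r^2 times it, then the intrinsics apply), "R" (3x3) and "t" (3): a world point X has camera coordinates R X + t. Camera axes: x right, y down, z forward; pixel columns grow to the right and rows downward; lengths in mm; the calibration is good to about 2 mm. A picture is of the moment at which its call begins: read the wrist's pose just before it. calibration takes no time and is no camera call; for the wrist camera it gives the pose at the moment of the call.
- bot.hand_in(): hands the job in, once; it reports no verdict.
The state is a dict: "time_s": time; "q": joint angles; "qd": joint speeds; "joint_efforts": joint torques, N m; "tcp_pos": TCP position; "ee_rot": TCP orientation; "contact_force": force on the tool from outside, world axes, zero at the start; "ft_torque": the same for the moment, N m; "width": finger opening in mm.
Only numpy, scipy, OpenCV 4.12 (cv2) and the standard library are available. Lean on these libraries where they do the work, as an engineer would, in place of code of your own. Each camera call takes 0.05 s, during which the arm holds its last target.

## Working session

There is one attempt and no reset: what is moved stays moved. The work goes in short steps, Python scripts to look and compute and a shell command to move; the robot and the scene stay as the last step left them, time stands still between calls to the robot, and variables do not carry over. Pictures are saved under pics/ and viewed, and the job is handed in when it is done.

```bash
mkdir -p pics; python3 - <<'E'
from rig import bot, grab_frame, calibration
import cv2
s=bot.sense();print({k:s[k] for k in('time_s','tcp_pos','ee_rot','contact_force','width')})
for n in('scene','top','wrist'):
    c=calibration(n);print(n,c)
    cv2.imwrite(f'pics/{n}0.png',grab_frame(n)[:,:,::-1])
E
```

```text
{'time_s': 0.0, 'tcp_pos': array([195.09223058, 540.23186505, 230.27975528]), 'ee_rot': array([ 2.5707701 ,  1.80446742, -0.00285914]), 'contact_force': array([ 0.04531834, -0.43311334,  0.61514709]), 'width': 85.42725285997695}
scene {'fovy': 49.61096023825187, 'cx': 325.0907188703678, 'cy': 243.44971940576656, 'k1': -0.040877597227160986, 'R': array([[-0.79524987,  0.60612019,  0.01399872],
       [ 0.48975311,  0.65584011, -0.57446988],
       [-0.35737871, -0.44999117, -0.81840601]]), 't': array([ 399.14079977, -239.99840934, 1283.4392794 ])}
top {'fovy': 54.74162795016205, 'cx': 325.8043476655485, 'cy': 236.75788302526033, 'k1': 0.0034618618198772604, 'R': array([[ 0.01631372, -0.99975499, -0.01496045],
       [-0.99368947, -0.01455046, -0.11121835],
       [ 0.11097342,  0.01668043, -0.99368338]]), 't': array([ 37.3651483 , 552.31573687, 853.5226521 ])}
wrist {'fovy': 61.08403147250242, 'cx': 316.7828865509948, 'cy': 244.30443781943646, 'k1': -0.0686571734329917, 'R': array([[ 0.34024062,  0.94033676, -0.00175826],
       [ 0.8985819 , -0.32458037,  0.29529334],
       [ 0.27710449, -0.10205073, -0.95540502]]), 't': array([-573.58343434,  -38.10734349,  378.57284509])}
```

View pics/top0.png

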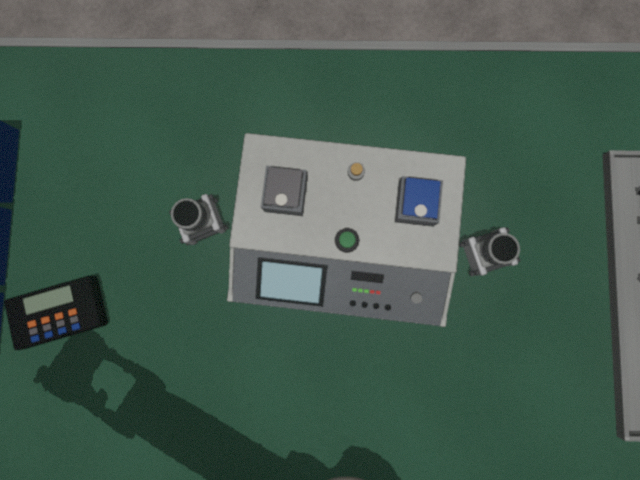

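View pics/scene0.png

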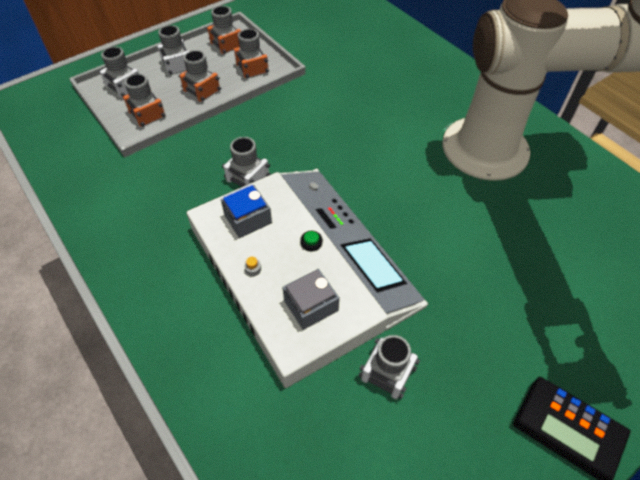

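View pics/wrist0.png

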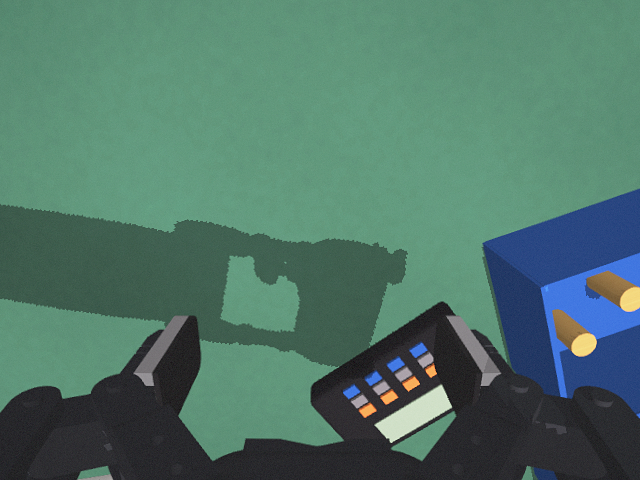

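The top view shows the blue hatch's mark near (421,210), the green button at (346,240), the plug at (356,171) and the grey mark at (281,199). In the scene view the blue mark is near (254,196) and the button at (311,239).

```bash
cat > h.py <<'E'
import numpy as np, cv2
from rig import bot, grab_frame, calibration
def ray(c,p):
    f=240/np.tan(np.radians(c['fovy']/2))
    d=np.array([(p[0]-c['cx'])/f,(p[1]-c['cy'])/f]); u=d.copy()
    for _ in range(20): u=d/(1+c['k1']*(u@u))
    R=np.array(c['R']);t=np.array(c['t'])
    v=R.T@np.array([u[0],u[1],1]); return -R.T@t, v/np.linalg.norm(v)
def plane(c,p,z):
    o,v=ray(c,p); return o+v*(z-o[2])/v[2]
def tri(c1,p1,c2,p2):
    A=np.zeros((3,3));b=np.zeros(3)
    for c,p in((c1,p1),(c2,p2)):
        o,v=ray(c,p);M=np.eye(3)-np.outer(v,v);A+=M;b+=M@o
    return np.linalg.solve(A,b)
def blob(m,box):
    x0,y0,x1,y1=box; k=np.zeros(m.shape,np.uint8);k[y0:y1,x0:x1]=m[y0:y1,x0:x1]
    n,l,s,ce=cv2.connectedComponentsWithStats(k)
    i=1+np.argmax(s[1:,4]); return ce[i],s[i,4],l==i
def masks(im):
    h=cv2.cvtColor(im,cv2.COLOR_RGB2HSV);H,S,V=h[...,0],h[...,1],h[...,2]
    return dict(white=((S<60)&(V>140)).astype(np.uint8),green=((H>50)&(H<80)&(S>170)&(V>60)).astype(np.uint8),
      blue=((H>105)&(H<128)&(S>140)&(V>50)).astype(np.uint8))
def toolshift(d):
    from scipy.spatial.transform import Rotation as Ro
    return Ro.from_rotvec(bot.sense()['ee_rot']).inv().apply(d)
E
python3 - <<'E'
from h import *
t=cv2.imread('pics/top0.png')[:,:,::-1].copy();s=cv2.imread('pics/scene0.png')[:,:,::-1].copy()
ct,cs=calibration('top'),calibration('scene');mt,ms=masks(t),masks(s)
for n,k,bt,bs,z in(('sample','white',(408,198,434,220),(244,186,264,204),122),('filter','white',(272,192,292,208),(310,276,332,294),122),('btn','green',(333,226,360,252),(298,226,324,252),82)):
    a,na,_=blob(mt[k],bt);b,nb,_=blob(ms[k],bs)
    print(n,a,na,b,nb,plane(ct,a,z).round(1),plane(cs,b,z).round(1),tri(ct,a,cs,b).round(1))
cor=[plane(ct,p,60).round(0) for p in((246,135),(465,157),(455,271),(232,248))];print(cor)
print(plane(ct,(356,169),92).round(0))
a,n,l=blob(mt['blue'],(395,170,445,228)); print(n,cv2.minAreaRect(np.argwhere(l)[:,::-1].astype(np.float32)))
print(toolshift([1,0,0]),toolshift([0,1,0]),toolshift([0,0,1]))
v=np.hstack([cv2.resize(t[120:290,220:480],None,fx=3,fy=3)]);cv2.imwrite('pics/z.png',v[:,:,::-1])
E
```

```text
sample [420.5   209.875] 120 [257.         192.60135135] 148 [ 590.3 -117.4  122. ] [ 584.4 -117.2  122. ] [ 587.8 -114.8  127.4]
filter [280.78378378 199.01801802] 111 [322.94923858 281.80203046] 197 [606.  123.3 122. ] [603.8 124.6 122. ] [604.9 124.1 122.8]Traceback (most recent call last):
  File "<stdin>", line 5, in <module>
  File "h.py", line 19, in blob
    i=1+np.argmax(s[1:,4]); return ce[i],s[i,4],l==i
        ~~~~~~~~~^^^^^^^^^
    return _wrapfunc(a, 'argmax', axis=axis, out=out, **kwds)
    return bound(*args, **kwds)
ValueError: attempt to get argmax of an empty sequence
```

```bash
python3 - <<'E'
from h import *
t=cv2.imread('pics/top0.png')[:,:,::-1].copy();s=cv2.imread('pics/scene0.png')[:,:,::-1].copy()
ct,cs=calibration('top'),calibration('scene')
hs=lambda im:cv2.cvtColor(im,cv2.COLOR_RGB2HSV)
print(hs(t)[239,330:364:3].tolist(),hs(s)[239,298:326:3].tolist())
def gm(im,x,y):
    return ((hs(im)[...,1]>165)&(hs(im)[...,0]<75)&(hs(im)[...,0]>50)&(hs(im)[...,2]>60)).astype(np.uint8)
print(gm(t,0,0)[228:252,334:360].sum())
cor=[plane(ct,p,60).round(0) for p in((246,135),(465,157),(455,271),(232,248))];print(cor)
print(plane(ct,(356,169),92).round(0))
mt=masks(t)
a,n,l=blob(mt['blue'],(395,170,445,228)); print(n,cv2.minAreaRect(np.argwhere(l)[:,::-1].astype(np.float32)))
print(toolshift([1,0,0]),toolshift([0,1,0]),toolshift([0,0,1]))
cv2.imwrite('pics/z.png',cv2.resize(t[120:290,220:480],None,fx=3,fy=3)[:,:,::-1])
cv2.imwrite('pics/z2.png',cv2.resize(s[160:340,180:440],None,fx=3,fy=3)[:,:,::-1])
E
```

```text
[[30, 8, 160], [40, 10, 154], [0, 0, 56], [65, 85, 93], [67, 97, 121], [67, 94, 122], [66, 102, 120], [66, 101, 119], [67, 102, 108], [150, 9, 58], [42, 9, 149], [35, 9, 163]] [[30, 11, 231], [18, 20, 63], [67, 205, 86], [68, 245, 149], [68, 216, 164], [68, 219, 164], [69, 238, 147], [68, 146, 49], [35, 12, 124], [34, 9, 235]]
0
[array([740., 200.,  60.]), array([ 702., -213.,   60.]), array([ 489., -191.,   60.]), array([525., 218.,  60.])]
[669.  -8.  92.]
920 ((421.1224670410156, 197.4640655517578), (33.230587005615234, 36.45409393310547), 5.440332412719727)
[ 3.39864539e-01  9.40474051e-01 -8.08408683e-04] [ 0.94047325 -0.33986534 -0.00127331] [-1.47226148e-03 -3.27535132e-04 -9.99998863e-01]
```

View pics/z.png

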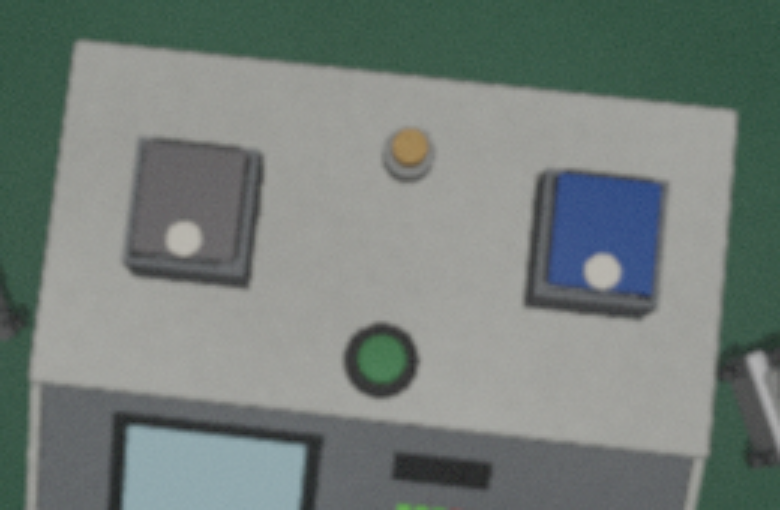

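View pics/z2.png

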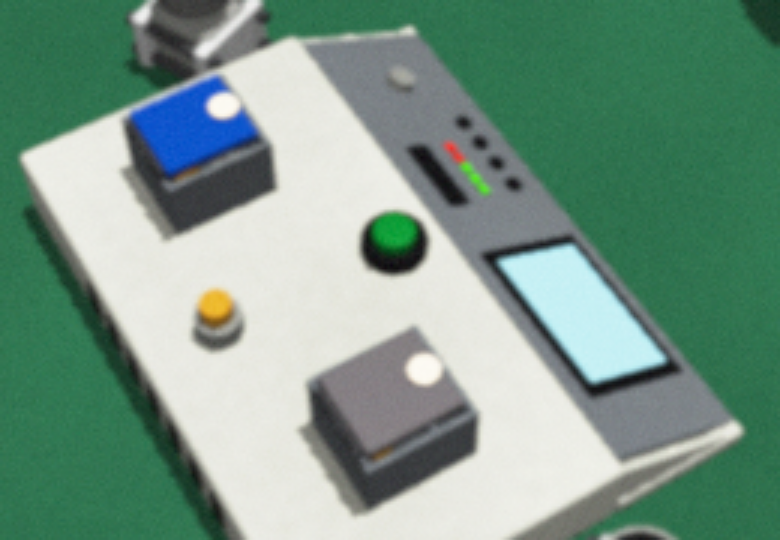

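The zooms put the blue mark at top (421,210.7) and scene (254.3,195.3). The button is at top (347,239) and scene (312,237.3). Both hatches are shut.

```bash
python3 - <<'E'
from h import *
ct,cs=calibration('top'),calibration('scene')
for n,a,b,z in(('s',(420.7,210.2),(254.1,195),122),('f',(280.8,199),(321.3,282.7),122),('btn',(346.8,238.8),(312,237),82)):
    print(n,plane(ct,a,z).round(1),plane(cs,b,z).round(1),tri(ct,a,cs,b).round(1))
s=bot.sense();print(s['tcp_pos'])
for w in([588,-119,200],[588,-119,160],):
  print(toolshift(np.array(w)-s['tcp_pos']).round(0))
E
```

```text
s [ 589.8 -117.7  122. ] [ 592.3 -115.3  122. ] [ 590.6 -118.6  117.6]
f [606.1 123.3 122. ] [607.2 124.4 122. ] [606.5 123.5 120.1]
btn [542.8   7.3  82. ] [544.6  11.8  82. ] [542.8   7.8  76.2]
[195.18841342 540.34787377 230.51169037]
[-487.  594.   31.]
[-486.  594.   71.]
```

```bash
python3 -m handwheel '[[[-30,36,4,-0.1,0],[-56,69,7,-0.2,0],[-82,101,10,-0.26,0],[-108,133,12,-0.26,0],[-134,165,15,-0.26,0]]]' 30
python3 - <<'E'
from h import *
s=bot.sense();print(s['time_s'],s['tcp_pos'],s['width'],toolshift(np.array([588,-117,200])-s['tcp_pos']).round(0))
E
```

```text
time_s: 0.57
tcp_pos: [302.9, 361.0, 216.3]
ee_rot: [2.315, 2.124, -0.0]
contact_force: [1.1, -0.0, 0.5]
width: 25.8
0.5667 [302.93122314 361.01606654 216.281868  ] 25.763408548660557 [-452.  325.   16.]
```

```bash
python3 -m handwheel '[[[-32,23,1,0,0],[-65,47,2,0,0],[-98,70,4,0,0],[-130,94,6,0,0],[-163,117,7,0,0]]]'
python3 -m handwheel '[[[-32,23,1,0,0],[-65,47,2,0,0],[-98,70,4,0,0],[-130,94,6,0,0],[-163,117,7,0,0]]]'
python3 - <<'E'
from h import *
s=bot.sense();print(s['time_s'],s['tcp_pos'],s['width'],toolshift(np.array([588,-117,200])-s['tcp_pos']).round(0))
E
```

```text
time_s: 0.98
tcp_pos: [405.4, 188.4, 209.3]
ee_rot: [-2.316, -2.123, -0.0]
contact_force: [0.3, 0.9, -0.2]
width: 0.1
time_s: 1.4
tcp_pos: [507.9, 15.8, 202.2]
ee_rot: [-2.316, -2.122, 0.0]
contact_force: [0.2, 0.9, 0.2]
width: 0.2
1.4 [507.92155553  15.75592357 202.20028444] 0.18261580609665826 [-125.   91.    2.]
```

```bash
python3 -m handwheel '[[[-31,23,1,0,0],[-62,45,1,0,0],[-93,68,2,0,0],[-125,91,2,0,0],[-125,91,2,0,0]]]'
python3 - <<'E'
from h import *
s=bot.sense();c=calibration('wrist');im=grab_frame('wrist');cv2.imwrite('pics/w1.png',im[:,:,::-1])
import pickle;pickle.dump(c,open('w1.pkl','wb'))
print(s['time_s'],s['tcp_pos'],s['contact_force'],s['width'])
E
```

```text
time_s: 1.82
tcp_pos: [589.2, -120.9, 199.6]
ee_rot: [2.32, 2.116, -0.002]
contact_force: [-0.0, 0.2, 0.6]
width: 0.2
1.8167 [ 589.19434816 -120.85552176  199.62514111] [-0.04164589  0.21950222  0.64245986] 0.19276911909089886
```

View pics/w1.png

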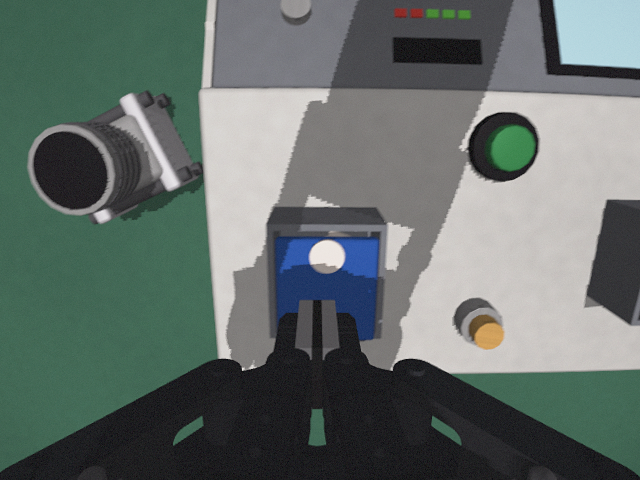

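The wrist view shows the mark at about (327,256) and the button face at (513,148). The fingers are shut, with their tips at about (317,305).

```bash
python3 - <<'E'
from h import *
import pickle;c=pickle.load(open('w1.pkl','rb'))
im=cv2.imread('pics/w1.png')[:,:,::-1].copy();m=masks(im)
a,n,l=blob(m['white'],(305,236,349,276));e=cv2.minEnclosingCircle(np.argwhere(l)[:,::-1].astype(np.float32));print(a,n,e)
g,n2,_=blob(m['green'],(480,118,545,180));print(g,n2)
ct,cs=calibration('top'),calibration('scene')
print('mark',plane(c,a,122).round(1),tri(c,a,ct,(420.7,210.2)).round(1),tri(c,a,cs,(254.1,195)).round(1))
print('btn',plane(c,g,82).round(1),tri(c,g,ct,(346.8,238.8)).round(1),tri(c,g,cs,(312,237)).round(1))
# hatch sides at bottom edge: yaw
for z,p in((120,(277,238)),(120,(380,238)),(120,(273,335)),(120,(378,335))):print(plane(c,p,z).round(1))
s=bot.sense();print(toolshift(plane(c,a,126)-s['tcp_pos']).round(1))
E
```

```text
[326.78762006 255.77267876] 937 ((326.35052490234375, 256.1597900390625), 18.1331787109375)Traceback (most recent call last):
  File "<stdin>", line 5, in <module>
  File "h.py", line 19, in blob
    i=1+np.argmax(s[1:,4]); return ce[i],s[i,4],l==i
        ~~~~~~~~~^^^^^^^^^
    return _wrapfunc(a, 'argmax', axis=axis, out=out, **kwds)
    return bound(*args, **kwds)
ValueError: attempt to get argmax of an empty sequence
```

```bash
sed -i 's/(S>170)&(V>60)/(S>130)\&(V>100)/' h.py; python3 - <<'E'
from h import *
import pickle;c=pickle.load(open('w1.pkl','rb'))
im=cv2.imread('pics/w1.png')[:,:,::-1].copy();m=masks(im)
a,n,l=blob(m['white'],(305,236,349,276))
try: g,n2,_=blob(m['green'],(480,118,545,180))
except Exception: g,n2=(513,148),0
print(g,n2)
ct,cs=calibration('top'),calibration('scene')
print('mark',plane(c,a,122).round(1),tri(c,a,ct,(420.7,210.2)).round(1),tri(c,a,cs,(254.1,195)).round(1))
print('btn',plane(c,g,82).round(1),tri(c,g,ct,(346.8,238.8)).round(1),tri(c,g,cs,(312,237)).round(1))
for z,p in((120,(277,238)),(120,(380,238)),(120,(273,335)),(120,(378,335))):print(plane(c,p,z).round(1))
s=bot.sense();print(s['tcp_pos'],toolshift(plane(c,a,126)-s['tcp_pos']).round(1))
E
```

```text
[513.55077835 148.56708673] 1349
mark [ 589.1 -115.9  122. ] [ 588.4 -116.4  125.9] [ 590.8 -116.5  119.4]
btn [542.3   7.7  82. ] [542.5   7.3  82.9] [542.8   9.6  78. ]
[ 576.6 -143.1  120. ]
[581.9 -84.9 120. ]
[ 638.  -153.1  120. ]
[643.9 -88.9 120. ]
[ 587.95237311 -117.81804566  199.58522972] [ 2.  -0.3 73.6]
```

```bash
python3 -m handwheel '[[[1,0,35,0,0],[2,0,65,0,0],[2,0,72,0,0],[2,0,72,0,0]]]'
python3 -m handwheel '[[[0,0,3,0,0],[0,0,5,0,0],[0,0,7,0,0],[0,0,7,0,0]]]'
```

```text
time_s: 2.2
tcp_pos: [584.9, -111.0, 125.6]
ee_rot: [-2.31, -2.12, 0.004]
contact_force: [0.4, 0.5, 0.7]
width: -0.3
time_s: 2.53
tcp_pos: [588.1, -112.9, 122.8]
ee_rot: [2.314, 2.122, 0.001]
contact_force: [0.3, 0.1, -0.2]
width: -0.2
```

```bash
python3 -m handwheel '[[[0,0,2,0,0],[0,0,2,0,0]]]'
python3 - <<'E'
from h import *
s=bot.sense();c=calibration('wrist');im=grab_frame('wrist');cv2.imwrite('pics/w2.png',im[:,:,::-1]);print(s['tcp_pos'],s['contact_force'])
E
```

```text
time_s: 2.7
tcp_pos: [588.0, -113.0, 120.3]
ee_rot: [2.315, 2.122, 0.001]
contact_force: [0.2, -0.5, 1.3]
width: -0.1
[ 587.99240574 -112.98007204  120.33726184] [ 0.16393877 -0.52163141  1.29262115]
```

View pics/w2.png

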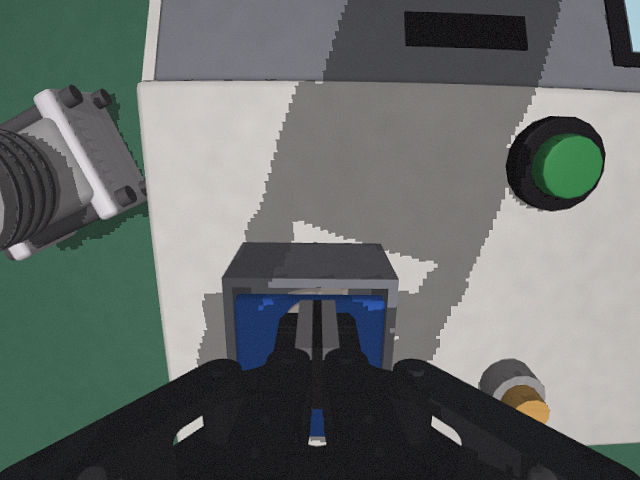

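The fingertips are on the mark, about 3 mm off centre towards +y. I'll lift slightly, recentre and then press.

```bash
python3 -m handwheel '[[[0,0,-6,0,0],[-3,0,-6,0,0],[-3,0,-4,0,0],[-3,0,0,0,0],[-3,0,0,0,0]]]'
python3 -m handwheel '[[[0,0,2,0,0],[0,0,4,0,0],[0,0,4,0,0]]]'
```

```text
time_s: 3.17
tcp_pos: [587.0, -116.0, 119.0]
ee_rot: [-2.316, -2.123, 0.001]
contact_force: [0.9, -0.9, 1.5]
width: 0.1
time_s: 3.42
tcp_pos: [586.9, -115.9, 115.6]
ee_rot: [-2.315, -2.123, 0.001]
contact_force: [-2.4, -1.1, 2.7]
width: 0.0
```

```bash
python3 -m handwheel '[[[0,0,1,0,0],[0,0,2,0,0],[0,0,2,0,0]]]'
```

```text
time_s: 3.67
tcp_pos: [587.0, -115.9, 115.2]
ee_rot: [-2.315, -2.123, 0.002]
contact_force: [-7.0, 0.7, 12.6]
width: -0.1
```

```bash
python3 -m handwheel '[[[0,-3,-8,0,0],[0,-28,-38,0,0],[0,-60,-64,0,0],[0,-95,-85,0,0],[0,-120,-100,0,0]]]'
python3 - <<'E'
from h import *
s=bot.sense()
for n in('scene','wrist'):cv2.imwrite(f'pics/{n}3.png',grab_frame(n)[:,:,::-1])
print(s['tcp_pos'],s['contact_force'])
E
```

```text
time_s: 4.08
tcp_pos: [466.3, -104.9, 215.1]
ee_rot: [2.314, 2.123, 0.001]
contact_force: [-0.4, 0.7, 0.6]
width: -0.0
[ 466.30868021 -104.89886953  215.06349697] [-0.35474359  0.72740689  0.61991463]
```

View pics/scene3.png

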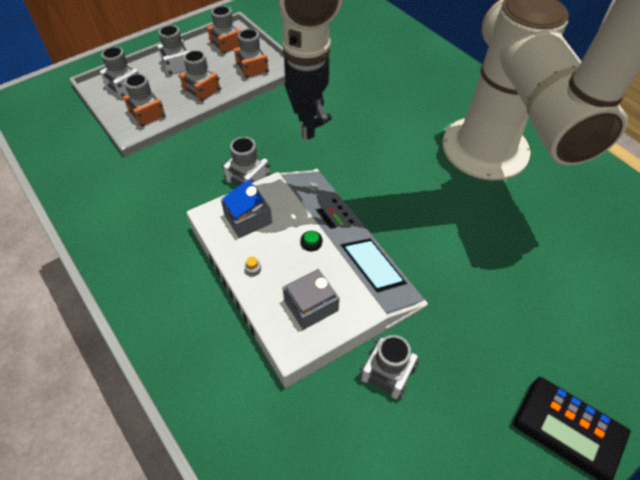

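The hatch has been released and is rising, with its mark now at (251,191). I'll hold while it opens.

```bash
for i in 1 2 3 4 5; do python3 -m handwheel '[[[0,0,0,0,0],[0,0,0,0,0],[0,0,0,0,0],[0,0,0,0,0],[0,0,0,0,0]]]' >/dev/null; done
cat > look.py <<'E'
import sys
from h import *
s=bot.sense();n=sys.argv[1]
a=grab_frame('scene');b=grab_frame('top')
z=lambda im,x0,y0,x1,y1,f:cv2.resize(im[y0:y1,x0:x1],None,fx=f,fy=f)
o=np.hstack([z(a,180,150,380,350,2),z(b,300,130,500,330,2)])
cv2.imwrite(f'pics/{n}.png',o[:,:,::-1])
for nm,im,bx in(('scene',a,(200,150,290,240)),('top',b,(380,130,460,228))):
    c,k,l=blob(masks(im)['blue'],bx);print(nm,c.round(1),k)
print(s['time_s'],s['tcp_pos'].round(1),s['contact_force'].round(1))
E
python3 look.py open1
python3 -m handwheel '[[[0,0,0,0,0],[0,0,0,0,0],[0,0,0,0,0],[0,0,0,0,0],[0,0,0,0,0]]]' >/dev/null;python3 look.py open2
```

```text
scene [231.2 198.3] 519
top [427.9 182.3] 135
6.2667 [ 467.7 -105.3  213.6] [ 0.2 -1.  -0.3]
scene [231.1 198.2] 519
top [428.2 182.3] 129
6.7833 [ 467.7 -105.3  213.6] [ 0.1 -0.2  0.7]
```

View pics/open2.png

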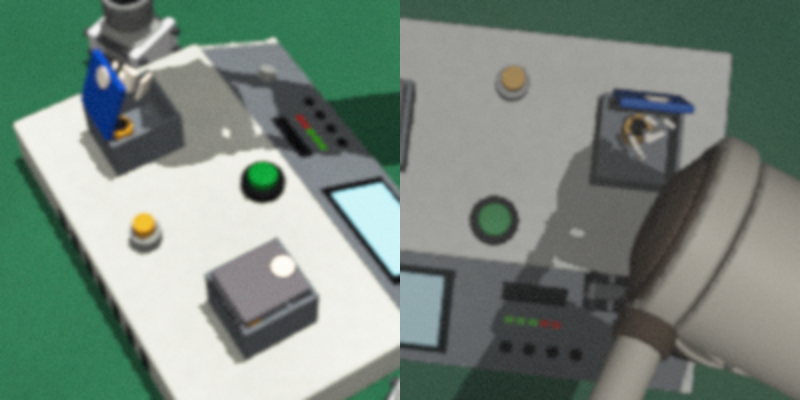

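The picture shows the blue hatch standing steeply open and unchanged between looks 0.5 s apart. I'll check the angle from the mark, at scene (231,187.5) and top (430,179).

```bash
python3 - <<'E'
from h import *
ct,cs=calibration('top'),calibration('scene')
p=tri(ct,(430,179),cs,(231,187.5));m=np.array([589,-116.3,122]);print(p)
ax=np.array([np.cos(.09),-np.sin(.09),0]);d=p-m
# chord direction: for a rotation a about the hinge the chord is tilted by a/2 from initial tangent (+ offset)
print('chord',np.linalg.norm(d),'angle', 2*np.arctan2(d@ax,d[2]))
s=bot.sense();print(toolshift(np.array([542.5,7.8,130])-s['tcp_pos']))
E
```

```text
[ 633.85605566 -124.76082406  164.36279951]
chord 62.275661823931756 angle 1.640750400511316
[119.22206583  64.73638889  83.63448156]
```

The chord is 62 mm, which matches 1.2 rad at a 56 mm radius, so the hatch is fully open. Next is the button.

```bash
python3 -m handwheel '[[[36,18,0,0,0],[72,37,0,0,0],[100,55,15,0,0],[119,65,40,0,0],[119,65,60,0,0]]]'
python3 -m handwheel '[[[0,0,20,0,0],[0,0,35,0,0],[0,0,35,0,0],[0,0,35,0,0]]]'
python3 - <<'E'
from h import *
s=bot.sense();print(toolshift(np.array([542.5,7.8,90])-s['tcp_pos']))
E
python3 look.py btn1
```

```text
time_s: 7.3
tcp_pos: [544.5, 10.8, 152.9]
ee_rot: [2.311, 2.127, 0.003]
contact_force: [-0.1, 0.2, -1.5]
width: 0.2
time_s: 7.63
tcp_pos: [542.2, 7.7, 118.1]
ee_rot: [-2.315, -2.122, 0.002]
contact_force: [1.0, -0.2, 0.2]
width: -0.1
[ 0.11732144  0.37784366 28.07905902]
scene [231.2 198.2] 520
top [434.8 183.2] 80
7.6333 [542.2   7.7 118.1] [ 1.  -0.2  0.2]
```

View pics/btn1.png

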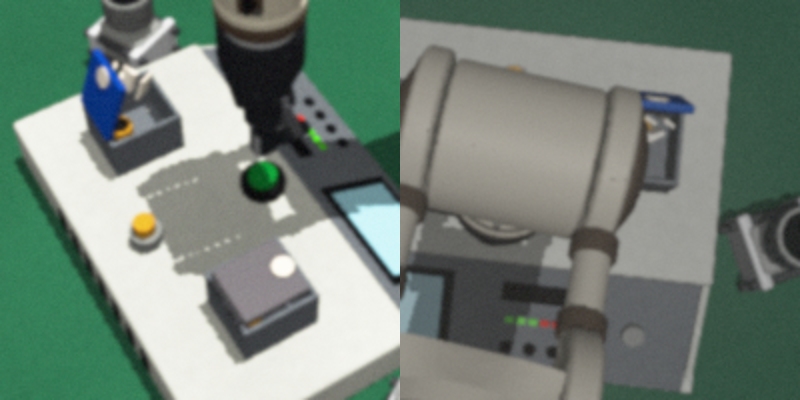

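The fingers hang over the green button, the hatch is still open (same blob), and the plug and grey hatch are clear.

```bash
python3 -m handwheel '[[[0,0,15,0,0],[0,0,28,0,0],[0,0,33,0,0],[0,0,33,0,0]]]'
python3 -m handwheel '[[[0,0,2,0,0],[0,0,4,0,0],[0,0,6,0,0],[0,0,6,0,0]]]'
```

```text
time_s: 8.07
tcp_pos: [542.5, 7.5, 85.5]
ee_rot: [-2.316, -2.122, 0.001]
contact_force: [0.2, -0.1, 0.7]
width: 0.5
time_s: 8.4
tcp_pos: [543.6, 7.4, 80.3]
ee_rot: [2.315, 2.122, 0.002]
contact_force: [1.0, -0.3, 1.9]
width: 0.0
```

```bash
python3 -m handwheel '[[[0,0,1,0,0],[0,0,2,0,0],[0,0,3,0,0],[0,0,3,0,0]]]'
```

```text
time_s: 8.73
tcp_pos: [543.6, 7.4, 77.2]
ee_rot: [2.315, 2.122, 0.002]
contact_force: [1.7, -0.2, 3.8]
width: 0.1
```

```bash
python3 -m handwheel '[[[0,0,1,0,0],[0,0,2,0,0],[0,0,2,0,0]]]'
```

```text
time_s: 8.98
tcp_pos: [543.6, 7.3, 76.0]
ee_rot: [2.315, 2.122, 0.001]
contact_force: [-1.0, -1.2, 9.1]
width: -0.2
```

```bash
python3 -m handwheel '[[[0,0,1,0,0],[0,0,1,0,0],[0,0,1,0,0]]]'; python3 -m handwheel '[[[0,0,-15,0,0],[0,0,-50,0,0],[0,0,-90,0,0],[0,-35,-110,0,0],[0,-75,-110,0,0]]]'; python3 -m handwheel '[[[0,-40,0,0,0],[0,-80,0,0,0],[0,-110,0,0,0],[0,-110,0,0,0],[0,-110,0,0,0]]]'; python3 look.py end
```

```text
time_s: 9.23
tcp_pos: [543.7, 7.4, 75.8]
ee_rot: [2.314, 2.122, 0.001]
contact_force: [-4.2, -0.4, 16.2]
width: -0.0
time_s: 9.65
tcp_pos: [471.0, 13.3, 188.6]
ee_rot: [2.31, 2.118, 0.008]
contact_force: [-0.3, -0.0, 1.1]
width: -0.2
time_s: 10.07
tcp_pos: [356.9, 24.0, 182.8]
ee_rot: [-2.315, -2.122, 0.001]
contact_force: [0.3, 0.2, 0.3]
width: 0.0
scene [231.2 198.2] 516
top [429.1 182.4] 120
10.0667 [356.9  24.  182.8] [0.3 0.2 0.3]
```

View pics/end.png

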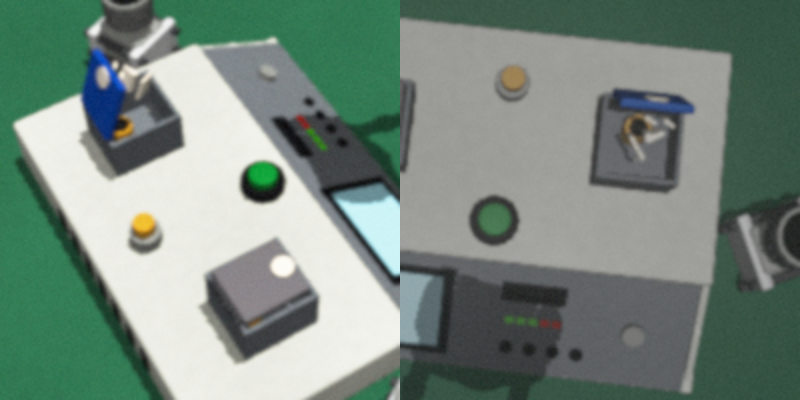

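The blue hatch is still open with its blob unchanged, the button is back out, and the plug, grey hatch and transmitters are where they were. The hand is clear.

```bash
python3 -c "
from rig import bot
print(bot.hand_in())"
```

```text
the job is handed in; nothing more can be done
None
```

The blue hatch is open and the green confirm button was pressed after it. I handed the job in at about 10 s.

- **Hatch press:** I pressed at the white mark with the shut fingertips down to the end stop, at about 13 N, then backed the hand away. The first touch, at about 1.3 N, was 3 mm off the mark's centre. I lifted and recentred before pressing all the way in.
- **Hatch opening:** it sprang up by itself. Two looks 0.5 s apart matched, and the mark had moved 62 mm, which fits 1.2 rad (fully open). A second estimate, from the direction the mark moved, came out high at 1.6 rad. I put that down to the mark sitting above the hinge axis and to camera error.
- **Confirm button:** I pressed it until it bottomed out, with the face about 6 mm down and 9 to 16 N on the tool, and then let it come back out.
- **Last check:** the hatch was still fully open, the button was out and the hand was clear with no contact force. The grey hatch and plug showed no change. The last pictures showed transmitters only partly (one was out of frame), but the hand never came near either.

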